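Switch on the display-case chiller under its red guard

TASK

Switch on the display-case chiller: with a fingertip or the back of a finger lift the hinged red guard on its switch box, push the toggle beneath it right over to the hinge side, then take the finger away and let the guard drop shut over it. Grip nothing and push with no more than light force; leave the blue-guarded switch and the things standing around as they are.

Things in the scene. Friction and masses are not known exactly. Their poses are not given: they have to be found in the camera images.
- red_box: Chiller switch box with the red guard, fixed to the counter: white case 82 x 88 mm, top at z = 40 mm. Origin in its underside; the case spans x -32..+50, y -44..+44 mm in its frame. x points from its front (guard lip, towards the robot's left) to its back (guard hinge, to the right), z up. All mm values below are in this frame.
- red_hinge (a point): Middle of the red guard's hinge line, which runs along the box's y at x = +18, z = 50. The shut guard is a cover 70 wide (64 inside, 3 mm walls) from x = -28 to +32: top plate at z = 87 to 90, two cheeks and a front wall from the top down to z = 60 (cheeks to z = 46 near the hinge), with the lip at the front wall's lower edge.
- red_guard (a joint): Opening of the red guard, rad: 0 shut, 1.5 stop; the lip swings up and back towards the hinge. A weak spring and its weight (under 1.5 N at the lip) always shut it, from every angle, in under a second when let go.
- red_guard_lip (a point): Middle of the lower front edge of the red guard's lip (moves with the guard), at x = -43, z = 60 when shut. The lip is flat, 3 thick, 70 wide in y, and juts 15 forward from the front wall, 11 beyond the case front; 20 of free height between it and the case top.
- red_toggle (a joint): Toggle under the red guard, rad: 0 off (leaning 0.4 rad to the front, away from the hinge), 0.8 on at its stop (leaning 0.4 rad towards the hinge). Pivot along y at x = -2, z = 44 mm of the red box. Stays where it is left; needs under 1.5 N at its tip.
- red_toggle_tip (a point): Centre of the black crossbar (10 mm thick, 18 mm long in y) at the end of the red box's toggle, 34 mm from its pivot: at x = -15, z = 75 mm of the red box when off, x = +11, z = 75 mm when on.
- blue_box: A second, identical switch box (case lighting) but with a blue guard; to be left alone. Same frame and sizes as the red one. The two may stand in either order.
- blue_guard (a joint): Opening of the blue guard, rad: 0 shut.
- blue_toggle (a joint): Toggle under the blue guard, rad: 0 off, 0.8 on.
- sticker_roll: Bystander: white roll of paper seals lying flat, 69 mm across, 26 mm high, loose; origin under its centre.
- ribbon_sage: Bystander: sage-green ribbon spool lying flat, 62 x 68 mm, 30 mm high, loose; origin under its centre.
- petit_noir_1: Bystander: small dark brown gift box, 56 x 62 mm, 50 mm high, loose; origin under its centre.
- scoop: Bystander: steel scoop lying down, 54 x 171 mm, 27 mm high, loose; origin under its centre.

How it is judged:
On the way, in this order (a step that is already met when the one before it is completed fails the run):
1. the red guard is lifted (more than 0.3 rad) with its toggle still off (value of joint red_guard above 0.3 rad and value of joint red_toggle below 0.3 rad), for 0.1 s.
2. the toggle is pushed over (beyond 0.6 rad) while the guard is up (value of joint red_toggle above 0.6 rad and value of joint red_guard above 0.2 rad), for 0.1 s.
At the end, for the whole second after the job is handed in: The red box's toggle is over to the hinge side (joint above 0.6 of 0.8 rad) and its guard is shut (under 0.06 rad); the blue guard is shut and its toggle still off (under 0.25 rad) (value of joint red_toggle above 0.6 rad and value of joint each of red_guard, blue_guard below 0.06 rad and value of joint blue_toggle below 0.25 rad); the robot touches nothing.
It fails at once if the red switch is gripped or forced: the fingers press on it with more than 22 N (contact force between the fingers and red_box above 22 N).
It fails at once if the blue guard is opened (beyond 0.15 rad) or its toggle moved over (beyond 0.25 rad) (value of joint blue_guard above 0.15 rad or value of joint blue_toggle above 0.25 rad).
It fails at once if a bystander is picked up or shifted by more than 2 cm (distance of any of sticker_roll, ribbon_sage, petit_noir_1, scoop from where it was at the start of the episode above 0.02 m).
It also fails if it takes over 35 s, if anything falls off the work surface, if the arm or the gripper's body presses on something with over 40 N, if the wrist force passes 120 N, or if a joint passes its speed limit or range.

ROBOT

A 7-joint arm with a two-finger parallel gripper is mounted at the origin on a cart in front of the work surface, level with it; the furniture and walls round the work are solid. World frame = base frame: x ahead of the robot, y to its left, z up, the work surface at z = 0. Lengths are in m, angles in rad, forces in N, time in s.
With the tool pointing down it reaches from about 0.35 to 0.9 m from the base axis. Payload 8.1 kg.
Tool frame: the origin (TCP) lies at the very end of the fingers, on their centre line; the grasp point (between the pads) lies 19 mm behind it; z points along the fingers, y is the line along which they close (so a half turn about z gives the same grasp; the last joint's range is limited). The gripper opens to 92 mm and grips with 3 to 60 N. Pads are 19 mm wide; open, the fingers measure 130 mm over their backs; the gripper's body (75 mm by 190 mm) begins 47 mm behind the grasp point.
Start: joints at [-1.283, 0.434, 0.025, 1.573, -0.012, 1.134, -0.075], TCP at [0.238, 0.578, 0.227] pointing down, gripper open.
Joint ranges: [-2.62, 2.62], [-0.44, 2.09], [-1.27, 1.32], [0.08, 2.57], [-1.32, 4.46], [0.12, 2], [-2.74, 2.74]. Speed limits (rad/s): [2.22, 2.22, 3.01, 3.01, 3.14, 3.14, 3.14].

INTERFACE

Orientations are given as a rotation vector (axis times angle).
In Python, from cell import arm gives the robot as it stands.
- The arm moves only by the tool jog_arm, never from a script. Its argument "rows" is a list of rows, each a list of 3 entries, a list of its own where there are three numbers: the shift along the world's x, y, z in cm, then the turn, a rotation vector about the world's x, y, z in degrees, then the opening, from 0 (shut) to 1 (fully open). A call has 1 to 8 rows; each row is the pose to reach, as a shift and turn from the pose commanded when the call began; what a row does not reach only later rows make up. A row lasts 1/8 s, in which the tool goes at most 62.5 mm and 10.7 degrees, less where a joint would pass 70% of its speed; a pose out of reach is approached as far as the arm can. A call with a gripper value outside its range is refused whole. The fingers move at their own pace and stop on an object; "newtons" is the grip in N (left out, the last holds). Time passes only in rows, so rows that repeat a pose let the fingers close. It gives the time, the measured TCP pose, the force, the opening and the grip force at its end, in the units of the state.
- arm.observe(): the state, without advancing time (a new reading comes with each control period).
- arm.get_image(name): name is "scene" or "side" or "wrist"; returns a dict with "img" (384x512x3 uint8, red, green, blue), "depth" (384x512 float32, m along the optical axis (not along the pixel's ray), 0 where there is no reading), "fx", "fy", "cx", "cy" (pixels), "rvec" (rotation vector, rad) and "tvec" (3), from world to camera coordinates, as OpenCV has them; the wrist camera has in their place "mount" (4x4, takes a point from camera to tool coordinates, whose origin is the TCP and whose axes are the flange's). Camera axes: x right, y down, z forward; pixel columns grow to the right and rows downward; lengths in m; the calibration is good to about 2 mm. A picture is of the moment at which its call begins: read the wrist's pose just before it.
- arm.sign_off(): hands the job in; it is judged then, once.
The state is a dict: "clock": time; "joints": joint angles; "dq": joint speeds; "joint_efforts": joint torques, N m; "position": TCP position; "ee_rot": TCP orientation; "force": force on the tool from outside, world axes, zero at the start; "ft_torque": the same for the moment, N m; "width": opening from 0.0 (shut) to 1.0 (fully open); "gripper_force": force on a finger pad.
Only numpy, scipy, OpenCV 4.12 (cv2) and the standard library are available. Lean on these libraries where they do the work, as an engineer would, in place of code of your own. Each camera call takes 0.05 s, during which the arm holds its last target. There are 200 camera calls.

## Working session

There is one attempt and no reset: what is moved stays moved. The work goes in short steps, Python scripts to look and compute and a tool call to move; the robot and the scene stay as the last step left them, time stands still between calls to the robot, and variables do not carry over. Pictures are saved under pics/ and viewed, at most 10 in all, crops included, and the job is handed in when it is done.

Besides the shell and the picture viewer there is one more tool, called after ">>>" as name(argument=value, ...), one argument or row to a line, values as JSON. jog_arm: Moves the arm, as the interface text tells. Its arguments: {"type":"object","properties":{"rows":{"type":"array","items":{"type":"array"}},"newtons":{"type":"number"}},"required":["rows"]}

```bash
mkdir -p pics
cat > h.py <<'E'
import numpy as np, cv2
from cell import arm
def cloud(d):
    z=d["depth"]; v,u=np.mgrid[:z.shape[0],:z.shape[1]]
    P=np.dstack([(u-d["cx"])/d["fx"]*z,(v-d["cy"])/d["fy"]*z,z])
    R=cv2.Rodrigues(np.array(d["rvec"],float))[0]
    return (P-np.array(d["tvec"]).ravel())@R
E
python3 - <<'E'
from h import *
s=arm.observe(); print(s["position"],s["ee_rot"],s["clock"])
ims=[]
for n in("scene","side"):
    d=arm.get_image(n); np.savez(f"{n}.npz",**d); ims.append(d["img"])
    W=cloud(d); hsv=cv2.cvtColor(d["img"],cv2.COLOR_RGB2HSV); H,S,V=cv2.split(hsv)
    for c,m in(("red",((H<8)|(H>172))&(S>120)&(V>60)),("blue",(H>98)&(H<128)&(S>110)&(V>50))):
        m=m&(d["depth"]>0)
        k,l,st,ce=cv2.connectedComponentsWithStats(m.astype(np.uint8))
        for i in range(1,k):
            if st[i,4]>80:
                p=W[l==i]; t=p[p[:,2]>np.percentile(p[:,2],98)-.006]
                r=cv2.minAreaRect((t[:,:2]*1000).astype(np.float32))
                print(n,c,st[i],p.min(0).round(3),p.max(0).round(3),r)
for n,im in zip(("scene","side"),ims): cv2.imwrite(f"pics/{n}0.png",cv2.cvtColor(im,cv2.COLOR_RGB2BGR))
E
```

```text
[0.2379347  0.5773839  0.22594815] [-6.10026149e-01 -3.08163001e+00  2.47588057e-03] 0.0
scene red [157 147  56  17 243] [0.356 0.617 0.01 ] [0.501 0.688 0.023] ((427.58404541015625, 661.9830322265625), (138.6660919189453, 71.0832748413086), 8.275875091552734)
scene red [219 154  40  34 596] [ 0.459  0.39  -0.005] [0.597 0.61  0.09 ] ((497.0909118652344, 424.7401123046875), (71.2423324584961, 61.60856628417969), 6.661289215087891)
scene red [327 280  23  19 281] [0.52  0.056 0.003] [0.562 0.099 0.023] ((536.26416015625, 71.31552124023438), (30.874780654907227, 29.630233764648438), 7.957607746124268)
scene red [319 304  22  19 326] [0.478 0.016 0.005] [0.513 0.06  0.022] ((494.1317138671875, 32.83802795410156), (29.9886531829834, 29.728256225585938), 76.44606018066406)
scene red [316 331  17  20 181] [ 0.42  -0.054  0.004] [0.469 0.017 0.085] ((446.1615295410156, -26.025680541992188), (74.49088287353516, 24.181819915771484), 58.17844772338867)
scene blue [ 263  199   52   43 1069] [0.472 0.18  0.006] [0.621 0.326 0.09 ] ((518.235595703125, 219.66940307617188), (72.59657287597656, 58.9
[... 388 characters left out ...]
079284667969)
side red [ 86 237  41  16 341] [0.72  0.553 0.037] [0.786 0.604 0.069] ((767.4166870117188, 590.4740600585938), (20.025291442871094, 16.064645767211914), 88.61968231201172)
side red [ 63 259  49  14 327] [0.719 0.608 0.035] [0.81  0.65  0.055] ((758.8942260742188, 636.1876831054688), (81.013427734375, 25.478729248046875), 1.5241034030914307)
side red [229 299  95  41 912] [0.354 0.623 0.009] [0.504 0.711 0.027] ((428.8887939453125, 668.0051879882812), (141.94851684570312, 70.9077377319336), 6.937485218048096)
side blue [247 148  33  26 703] [0.471 0.112 0.039] [0.575 0.276 0.092] ((517.0864868164062, 223.59902954101562), (70.66511535644531, 63.2837028503418), 23.79828453063965)
```

View pics/scene0.png

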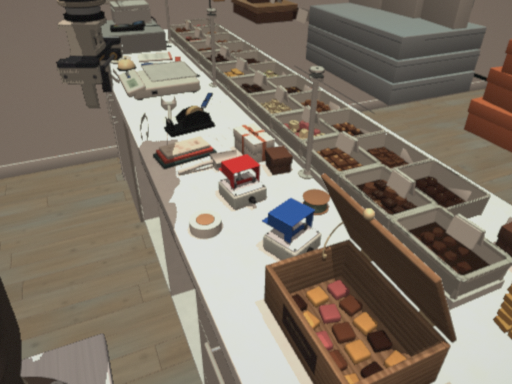

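View pics/side0.png

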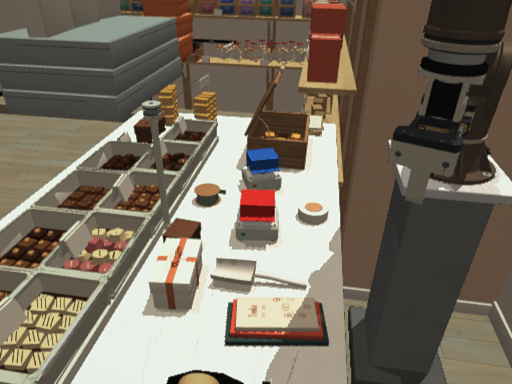

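The red guard's top is at scene (240,165) and side (258,205). It sits left of the blue one, and its size (70 × 61 mm at z = 0.09) matches the spec. The scoop lies just to its left, at side (260,275). Next I'll check the space on the approach side.

Run:
```python
from h import *
g=np.full((14,12),-1.0)
for n in("scene","side"):
    d=dict(np.load(n+".npz")); W=cloud(d); P=W[(d["depth"]>0)&(d["depth"]<4)]
    ix=((P[:,0]-.25)/.04).astype(int); iy=((P[:,1]-.36)/.04).astype(int)
    ok=(P[:,0]>.25)&(P[:,1]>.36)&(ix<12)&(iy<14)&(P[:,2]<.5)
    np.maximum.at(g,(iy[ok],ix[ok]),P[ok,2])
print("cols x0=.25 step .04; rows y0=.36"); print((g*1000).round().astype(int))
# white case / red lip points
for n in("scene","side"):
    d=dict(np.load(n+".npz")); W=cloud(d); H,S,V=cv2.split(cv2.cvtColor(d["img"],cv2.COLOR_RGB2HSV))
    m=((H<8)|(H>172))&(S>120)&(V>60)&(abs(W[...,0]-.497)<.07)&(abs(W[...,1]-.426)<.09)&(W[...,2]>.03)
    p=W[m]; a=np.radians(7); ex=np.array([np.sin(a),-np.cos(a)]); ey=np.array([np.cos(a),np.sin(a)])
    q=np.c_[(p[:,:2]-[.4968,.4285])@ex,(p[:,:2]-[.4968,.4285])@ey,p[:,2]]*1000
    for lo,hi in((84,95),(56,66)):
        t=q[(q[:,2]>lo)&(q[:,2]<hi)]; print(n,lo,len(t),np.percentile(t,[1,5,50,95,99],axis=0).round(1).tolist())
# target rotation from start and jog rotation vector
from scipy.spatial.transform import Rotation as R
s=arm.observe(); R0=R.from_rotvec(s["ee_rot"]); X=np.r_[ex,0];Y=np.r_[ey,0];z=np.array([0,0,-1.])
for sg in(1,-1):
  for t in(0,45):
    tz=np.cos(np.radians(t))*z+np.sin(np.radians(t))*X; ty=sg*Y
    T=R.from_matrix(np.c_[np.cross(ty,tz),ty,tz]); print(sg,t,np.degrees((T*R0.inv()).as_rotvec()).round(1))
```

```text
cols x0=.25 step .04; rows y0=.36
[[-1000     1    26    28    12    91    90    71     3     2   264   395]
 [-1000     1     2     2     2    92    92    91     2     2   279   395]
 [-1000     1     2     2    33    91    91    89    50    51   280   396]
 [  390     2     2     2     2     2     2     3    51    52   265   396]
 [  427     2     3     2     3    28    29    28    64    64   264   395]
 [  469     2     2    17    23    27    25    27    75    73     2    74]
 [  471   335    23    34    34    31    28    28    75    71     2    74]
 [  335   335    33    35    34    34    33     3    65    64     2    74]
 [ -895     2    34    34    34    34    27     2     3     3     2    74]
 [ -897     3     2     3     3     3     2     3     2     2     2    74]
 [ -895    -1     8     2    54    59    59    15     3     3     3    74]
 [ -897    -2    16     0    55    64    74    62    -1     3     2    74]
 [ -897    -1    15    14    12    60    63    49    -1    -1    -1    74]
 [ -894    -1    15    14    14    15 -1000 -1000    -1    -1    -2    70]]
scene 84 416 [[-25.5, -34.5, 84.9], [-22.7, -32.7, 85.8], [5.1, -0.9, 87.5], [30.7, 30.8, 89.0], [33.5, 34.4, 89.5]]
scene 56 42 [[-39.2, -35.0, 56.3], [-37.4, -34.9, 56.7], [17.8, -33.4, 62.0], [29.8, 33.5, 65.0], [31.3, 33.7, 65.2]]
side 84 597 [[-30.2, -33.6, 84.5], [-28.8, -31.5, 86.3], [-4.7, -0.0, 89.8], [26.8, 31.0, 91.1], [29.7, 34.0, 91.5]]
side 56 203 [[-44.4, -34.4, 60.9], [-43.2, -30.5, 61.6], [-34.7, -0.6, 63.0], [-27.3, 31.0, 65.6], [-26.6, 33.6, 65.9]]
1 0 [  0.1  -0.1 -60.6]
1 45 [-37.4 -28.6 -57.3]
-1 0 [1.000e-01 1.000e-01 1.194e+02]
-1 45 [-32.5  42.9 112.2]
```

>>> jog_arm(
  rows=[
    [[6,-1,0],[0,0,-10],0],
    [[12,-3,0],[0,0,-20],0],
    [[18,-5,0],[0,0,-30],0],
    [[23.8,-6,0],[0,0,-40],0],
    [[23.8,-6,0],[0,0,-50],0],
    [[23.8,-6,0],[0,0,-60.6],0],
    [[23.8,-6,0],[0,0,-60.6],0],
    [[23.8,-6,0],[0,0,-60.6],0],
  ],
  newtons=5,
)

```text
clock: 1.1
position: [0.4758, 0.5179, 0.2265]
ee_rot: [2.076, 2.358, -0.001]
force: [-0.1, 0.1, -0.3]
width: 0.179
gripper_force: 0.0
```

>>> jog_arm(
  rows=[
    [[0,0,0],[-10,-1.2,0],0],
    [[0,0,0],[-20,-2.5,0],0],
    [[0,0,0],[-30,-3.7,0],0],
    [[0,0,-2],[-39.7,-4.9,0],0],
    [[0,0,-5],[-39.7,-4.9,0],0],
    [[0,0,-5],[-39.7,-4.9,0],0],
  ],
)

```text
clock: 1.85
position: [0.4751, 0.5173, 0.1734]
ee_rot: [1.684, 1.912, -0.622]
force: [0.1, -1.0, 1.7]
width: 0.008
gripper_force: 0.0
```

```bash
cat >> h.py <<'E'
from scipy.spatial.transform import Rotation as R
a=np.radians(7); ex=np.array([np.sin(a),-np.cos(a)]); ey=np.array([np.cos(a),np.sin(a)])
def st():
    s=arm.observe(); p=np.array(s["position"]); q=p[:2]-[.4968,.4285]
    M=R.from_rotvec(s["ee_rot"]).as_matrix()
    print("box mm",(np.r_[q@ex,q@ey,p[2]]*1000).round(1),"zaxis",M[:,2].round(2),"y",M[:,1].round(2),"F",np.round(s["force"],1),"t",s["clock"],"w",s["width"],"q",np.round(s["joints"],2))
E
python3 - <<'E'
from h import *
st()
d=arm.get_image("side"); cv2.imwrite("pics/side1.png",cv2.cvtColor(cv2.resize(d["img"][60:330,150:430],None,fx=2,fy=2),cv2.COLOR_RGB2BGR))
E
```

```text
box mm [-90.8 -10.8 173.4] zaxis [ 0.08 -0.64 -0.76] y [ 0.99  0.12 -0.  ] F [ 0.1 -1.   1.7] t 1.85 w 0.0076572891925879745 q [-1.26  1.02  0.45  0.9   0.09  1.8  -0.78]
```

View pics/side1.png

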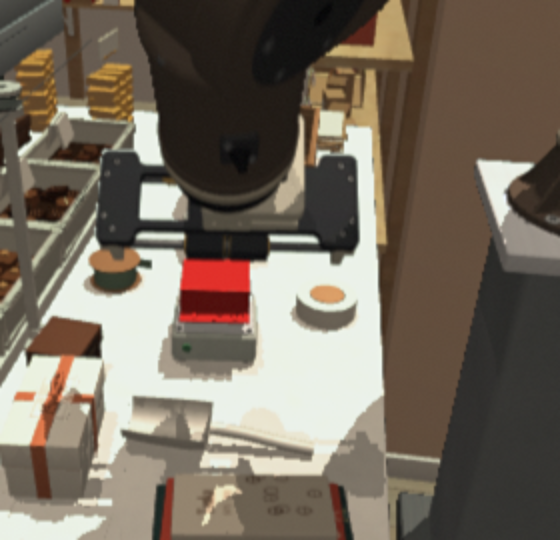

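The side view shows the closed fingertips at (228,245), lined up in front of the red guard. The gift box is clear of the hand.

>>> jog_arm(
  rows=[
    [[0.2,-1.9,-5],[0,0,0],0],
    [[0.2,-1.9,-9],[0,0,0],0],
    [[0.2,-1.9,-11.5],[0,0,0],0],
    [[0.2,-1.9,-13.1],[0,0,0],0],
    [[0.2,-1.9,-13.1],[0,0,0],0],
  ],
)

```text
clock: 2.52
position: [0.4782, 0.499, 0.0459]
ee_rot: [1.689, 1.91, -0.615]
force: [-0.3, 0.5, -0.1]
width: 0.005
gripper_force: 0.0
```

Run:
```python
from h import *
st()
d=arm.get_image("scene"); cv2.imwrite("pics/sc2.png",cv2.cvtColor(cv2.resize(d["img"][80:240,140:340],None,fx=3,fy=3),cv2.COLOR_RGB2BGR))
```

```text
box mm [-72.3  -9.9  45.9] zaxis [ 0.08 -0.64 -0.77] y [0.99 0.12 0.  ] F [-0.3  0.5 -0.1] t 2.525 w 0.00545773929993727 q [-1.26  1.1   0.43  1.05  0.07  1.58 -0.85]
```

View pics/sc2.png

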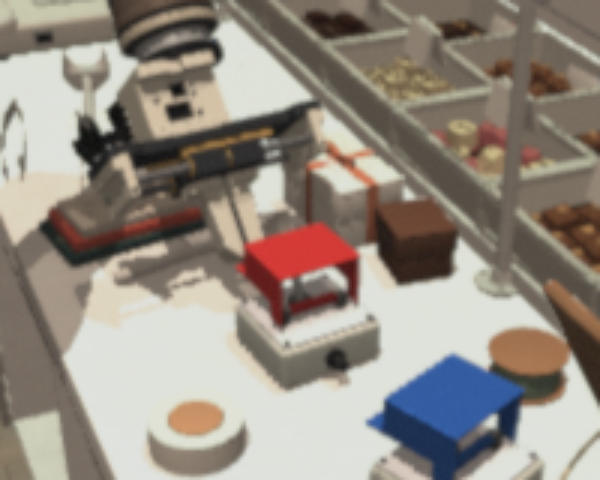

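The fingertips (scene crop, about 245,255) are just in front of the red lip, and contact force is zero. Next they go under the lip.

>>> jog_arm(
  rows=[
    [[0.1,-1,0],[0,0,0],0],
    [[0.2,-2,0],[0,0,0],0],
    [[0.3,-2.8,0],[0,0,0],0],
    [[0.3,-2.8,0],[0,0,0],0],
    [[0.3,-2.8,0],[0,0,0],0],
  ],
)

```text
clock: 3.2
position: [0.481, 0.471, 0.0458]
ee_rot: [1.69, 1.91, -0.615]
force: [-0.8, 0.6, -1.8]
width: 0.004
gripper_force: 0.3
```

```bash
python3 -c "from h import *; st()"
```

```text
box mm [-44.1 -10.5  45.8] zaxis [ 0.08 -0.64 -0.77] y [0.99 0.12 0.  ] F [-0.8  0.6 -1.8] t 3.2 w 0.0042743231649784 q [-1.26  1.06  0.43  1.14  0.09  1.52 -0.84]
```

>>> jog_arm(
  rows=[
    [[0,0,0.7],[0,0,0],0],
    [[0,-0.4,1.3],[0,0,0],0],
    [[0.1,-0.7,1.8],[0,0,0],0],
    [[0.1,-1,2.4],[0,0,0],0],
    [[0.2,-1.4,3],[0,0,0],0],
    [[0.2,-1.4,3],[0,0,0],0],
    [[0.2,-1.4,3],[0,0,0],0],
  ],
)

```text
clock: 4.08
position: [0.4831, 0.4569, 0.0757]
ee_rot: [1.69, 1.91, -0.614]
force: [-0.1, 0.8, 0.1]
width: 0.005
gripper_force: 0.3
```

Run:
```python
from h import *
st()
d=arm.get_image("scene"); cv2.imwrite("pics/sc3.png",cv2.cvtColor(cv2.resize(d["img"][120:220,180:310],None,fx=5,fy=5),cv2.COLOR_RGB2BGR))
```

```text
box mm [-29.9 -10.1  75.7] zaxis [ 0.08 -0.64 -0.77] y [0.99 0.12 0.  ] F [-0.1  0.8  0.1] t 4.075 w 0.0050269358398833015 q [-1.26  1.01  0.44  1.17  0.1   1.53 -0.82]
```

View pics/sc3.png

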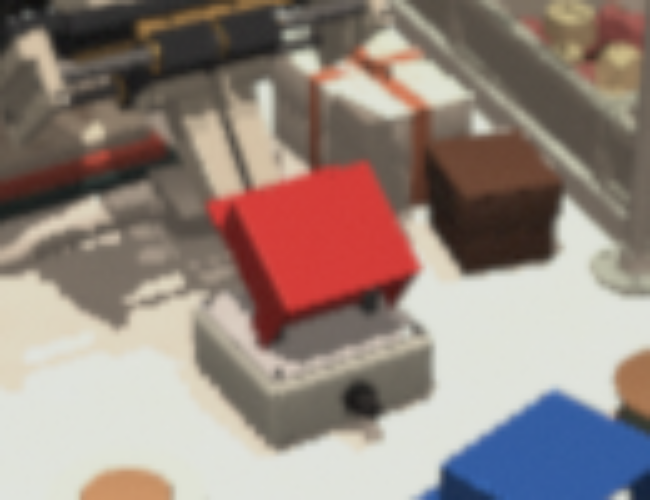

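The guard is up about 0.5 rad, resting on the fingertip (crop 235,195). Now push the toggle.

>>> jog_arm(
  rows=[
    [[0,-0.3,-0.5],[0,0,0],0],
    [[0.1,-0.8,-0.7],[0,0,0],0],
    [[0.2,-1.3,-0.7],[0,0,0],0],
    [[0.2,-1.8,-0.7],[0,0,0],0],
    [[0.3,-2.2,-0.7],[0,0,0],0],
    [[0.3,-2.5,-0.7],[0,0,0],0],
    [[0.3,-2.5,-0.7],[0,0,0],0],
  ],
)

```text
clock: 5.0
position: [0.4862, 0.4316, 0.0688]
ee_rot: [1.69, 1.91, -0.615]
force: [-0.7, -0.3, -0.7]
width: 0.005
gripper_force: 0.4
```

Run:
```python
from h import *
st()
d=arm.get_image("scene"); cv2.imwrite("pics/sc4.png",cv2.cvtColor(cv2.resize(d["img"][120:220,180:310],None,fx=5,fy=5),cv2.COLOR_RGB2BGR))
```

```text
box mm [ -4.3 -10.2  68.8] zaxis [ 0.08 -0.64 -0.77] y [0.99 0.12 0.  ] F [-0.7 -0.3 -0.7] t 5.0 w 0.004567327401851196 q [-1.25  0.99  0.44  1.25  0.11  1.47 -0.82]
```

View pics/sc4.png

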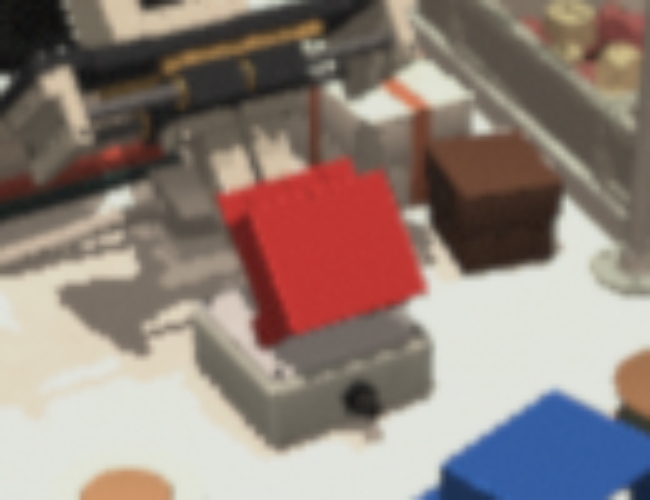

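The guard is held at about 0.75 rad on the finger, with no resistance yet. I'll push on in small steps until it reaches the stop.

>>> jog_arm(
  rows=[
    [[0,-0.2,0],[0,0,0],0],
    [[0,-0.3,0],[0,0,0],0],
    [[0,-0.3,0],[0,0,0],0],
  ],
)

```text
clock: 5.42
position: [0.4861, 0.4288, 0.0687]
ee_rot: [1.69, 1.91, -0.615]
force: [0.1, 0.7, -0.2]
width: 0.006
gripper_force: 0.6
```

>>> jog_arm(
  rows=[
    [[0,-0.1,0],[0,0,0],0],
    [[0,-0.2,0],[0,0,0],0],
    [[0,-0.2,0],[0,0,0],0],
  ],
)

```text
clock: 5.8
position: [0.486, 0.4268, 0.0687]
ee_rot: [1.69, 1.91, -0.615]
force: [-0.3, 2.0, -1.2]
width: 0.003
gripper_force: 0.9
```

>>> jog_arm(
  rows=[
    [[0,-0.1,0],[0,0,0],0],
    [[0,-0.1,0],[0,0,0],0],
    [[0,-0.1,0],[0,0,0],0],
  ],
)

```text
clock: 6.18
position: [0.4859, 0.4261, 0.0687]
ee_rot: [1.69, 1.911, -0.615]
force: [-1.6, 3.5, -0.7]
width: 0.008
gripper_force: 1.6
```

>>> jog_arm(
  rows=[
    [[0,-0.1,0],[0,0,0],0],
    [[0,-0.1,0],[0,0,0],0],
    [[0,-0.1,0],[0,0,0],0],
  ],
)

```text
clock: 6.55
position: [0.4859, 0.4258, 0.0686]
ee_rot: [1.69, 1.912, -0.613]
force: [-2.2, 5.1, 0.1]
width: 0.005
gripper_force: 2.6
```

The stop is reached: position has stalled and the reaction is 5 N. Retracting.

>>> jog_arm(
  rows=[
    [[-0.1,1,0],[0,0,0],0],
    [[-0.3,2.5,0],[0,0,0],0],
    [[-0.5,4,0],[0,0,0],0],
    [[-0.7,5.5,0],[0,0,0],0],
    [[-0.9,7.5,0],[0,0,0],0],
    [[-1.1,9,2],[0,0,0],0],
    [[-1.1,9.5,7],[0,0,0],0],
    [[-1.1,9.5,10],[0,0,0],0],
  ],
)

```text
clock: 7.55
position: [0.4758, 0.5203, 0.171]
ee_rot: [1.69, 1.909, -0.612]
force: [-0.6, 0.6, -0.6]
width: 0.005
gripper_force: 0.0
```

>>> jog_arm(
  rows=[
    [[0,3,5],[0,0,0],0],
    [[0,6,10],[0,0,0],0],
    [[0,6,10],[0,0,0],0],
    [[0,6,10],[0,0,0],0],
    [[0,6,10],[0,0,0],0],
  ],
)

```text
clock: 8.18
position: [0.4683, 0.5694, 0.265]
ee_rot: [1.686, 1.929, -0.546]
force: [-0.0, 0.3, 0.2]
width: 0.007
gripper_force: 0.0
```

Run:
```python
from h import *
st()
d=arm.get_image("scene"); a=cv2.resize(d["img"][130:230,190:320],None,fx=6,fy=6)
cv2.imwrite("pics/sc5.png",cv2.cvtColor(a,cv2.COLOR_RGB2BGR))
W=cloud(d); m=(d["img"][...,0]>120)&(d["img"][...,1]<60)&(abs(W[...,0]-.497)<.06)&(abs(W[...,1]-.426)<.08); print(np.percentile(W[m][:,2],[5,50,99]))
```

```text
box mm [-143.3  -11.1  265. ] zaxis [ 0.12 -0.61 -0.79] y [0.99 0.15 0.03] F [-0.   0.3  0.2] t 8.175 w 0.0068594461528406845 q [-1.37  1.1   0.95  0.65 -0.24  2.   -0.58]
[0.08578067 0.08754804 0.08964658]
```

View pics/sc5.png

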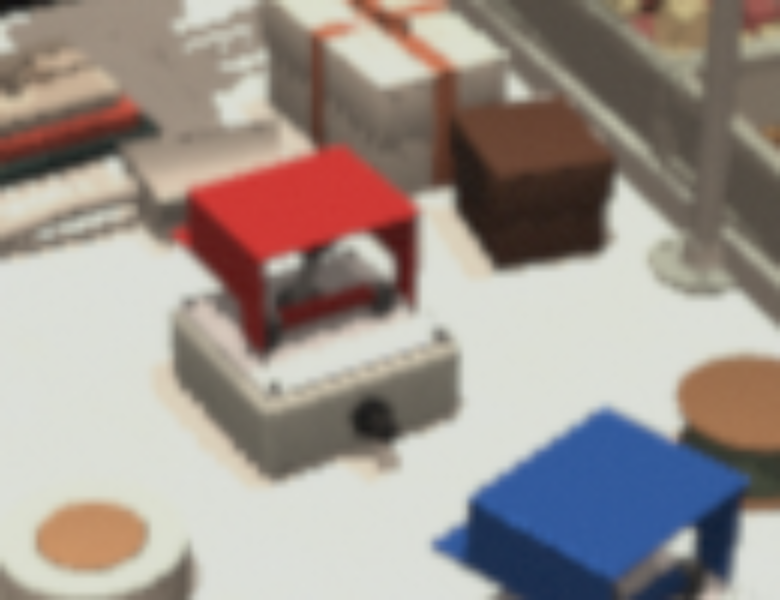

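The guard is shut again: its top is flat and its back edge runs from (255,260) to (415,215). A dark toggle shows beneath it near (318,260). I'll project the on and off tip positions to confirm its state.

Run:
```python
from h import *
d0=dict(np.load("scene.npz")); d=arm.get_image("scene")
for n,x,z in(("off",-15,75),("on",11,75),("pivot",-2,44)):
    p=np.r_[np.array([.4968,.4285])+ex*x/1000,z/1000]
    K=np.array([[d["fx"],0,d["cx"]],[0,d["fy"],d["cy"]],[0,0,1.]])
    u=cv2.projectPoints(p.reshape(1,3),np.array(d["rvec"],float),np.array(d["tvec"],float),K,None)[0].ravel(); print(n,u.round(1),"crop",((u-[225,150])*14).round())
a=[cv2.resize(i[150:190,225:265],None,fx=9,fy=9,interpolation=cv2.INTER_CUBIC) for i in(d0["img"],d["img"])]
cv2.imwrite("pics/cmp.png",cv2.cvtColor(np.hstack(a),cv2.COLOR_RGB2BGR))
```

```text
off [236.3 164.4] crop [159. 202.]
on [241.8 169.5] crop [236. 273.]
pivot [239.2 178.3] crop [199. 396.]
```

View pics/cmp.png

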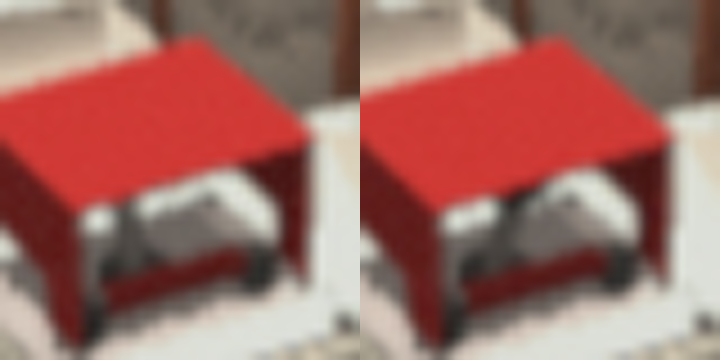

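Before (left), the lever leans to the front, its upper end at (130,210). After (right), the lever leans towards the hinge and the black crossbar shows at (520,198), close to the projected "on" position. The toggle is on and the guard is shut, so I'm handing in.

```bash
python3 -c "from cell import arm; print(arm.sign_off())"
```

```text
the job is handed in; nothing more can be done
None
```

The chiller toggle was pushed to its stop on the hinge side and the red guard dropped shut over it; the last images show both, the arm was clear, and I handed the job in at about 8 s on the robot clock (no verdict was returned).

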